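# Index the tablet organiser to its empty compartment and open the hatch

### The arm

A 6-joint arm with a two-finger parallel gripper is mounted at the origin on the work surface. World frame = base frame: x ahead of the robot, y to its left, z up, the work surface at z = 0. Lengths are in m, angles in degrees, forces in N, time in s.
With the tool pointing down it reaches from about 0.35 to 0.875 m from the base axis. Payload 4.2 kg.
Tool frame: the origin (TCP) lies midway between the tips of the shut fingers; the grasp point (between the pads) lies 19 mm behind it; z points along the fingers, y is the line along which they close (so a half turn about z gives the same grasp; the last joint's range is limited). The gripper opens to 87 mm and grips with 3 to 60 N. Pads are 19 mm wide; open, the fingers measure 117 mm over their backs; the gripper's body (75 mm by 190 mm) begins 51 mm behind the grasp point.
Start: joints at [-57.777, 22.042, 0.453, 0, -68.411, -14.817], TCP at [0.187, -0.596, 0.223] pointing down, gripper open.
Joint ranges: [-179.83, 179.83], [-69.29, 118.12], [-61.27, 80.66], [-181.25, 117.63], [-171.15, -9.14], [-177.46, 177.46]. Speed limits (degrees/s): [159.86, 159.86, 180, 180, 180, 180].

### API

Orientations are given as [roll, pitch, yaw] about the fixed x, y, z axes, in that order (R = Rz(yaw) Ry(pitch) Rx(roll)).
In Python, from workcell import env gives the robot as it stands. The module is installed in compiled form; this text tells all that it offers. Calls block until the motion is done:
- env.goto(position, orientation): joint-space move of the TCP to a pose.
- env.move_straight(position, rotation=None, rate=0.15, force_limit=None): straight line of the TCP; rotation=None keeps the orientation; rate is the mean speed in m/s. With force_limit (N) it stops when the force on the tool has changed by that much, and returns True; else False.
- env.set_joints(angles): joint-space move.
- env.gripper_to(opening, grasp_force=None): opening from 0.0 (shut) to 1.0 (fully open); grasp_force is the grip in N (None keeps the last); returns when the fingers have stopped.
- env.dwell(seconds).
- env.inverse_kinematics(position, orientation): joint angles nearest the present ones, or None.
- env.read_state(): the state.
- env.grab_frame(name): name is "scene" or "side" or "wrist"; returns a dict with "image" (384x512x3 uint8, blue, green, red), "fx", "fy", "cx", "cy" (pixels), "D" ([k1, k2, p1, p2, k3] as OpenCV has them; the pictures are not rectified), "position" and "orientation" of the camera in the world. Camera axes: x right, y up, looking along -z (the intrinsics and any distortion apply to the point x, -y, -z); pixel columns grow to the right and rows downward; lengths in m; the calibration is good to about 2 mm. A picture is of the moment at which its call begins. There is no depth.
A pose or a line that the arm cannot do raises env.Unreachable and nothing moves.
- env.close_job(): hands the job in; it is judged then, once.
Trained networks look in a picture, given as the dict that the camera call returned (one of the last four; its "shot" number tells which), for a name from the list of things; names that differ only in an ending like _2 or _b are one class to them, and where a whole thing is asked for, a point or a joint stands for the part that bears it (a point fixed in the world has none). Each returns a list of dicts, best first, with "score" (0 to 1); they miss things now and then, are a little off and sometimes report something else, mostly with a low value. They report only what shows in the picture. A call takes as long as a camera call.
- env.search_frame(picture, thing): "xyz" ([x, y, z] in m, in world coordinates, good to about 4 mm: the middle of the surface that is visible of it).
- env.trace(picture, thing): "mask" (384x512 bool, what is visible of it).
The state is a dict: "clock": time; "joint_positions": joint angles; "qvel": joint speeds; "joint_torque": joint torques, N m; "position": TCP position; "tool_rot": TCP orientation; "force": force on the tool from outside, world axes, zero at the start; "wrist_torque": the same for the moment, N m; "opening": opening from 0.0 (shut) to 1.0 (fully open); "finger_force": force on a finger pad.
Only numpy, scipy, OpenCV 4.12 (cv2) and the standard library are available. Lean on these libraries where they do the work, as an engineer would, in place of code of your own. Each camera call takes 0.05 s, during which the arm holds its last target. There are 200 camera calls.

### The job

The tablet organiser is due for a refill. With its hatch kept shut, turn the knob until the one empty compartment has clicked home under the hatch; then slide the shutter fully open so that it can be filled, and leave it so. Don't disturb the other things on the counter or the jar on the lid.

Things in the scene. Friction and masses are not known exactly. Their poses are not given: they have to be found in the camera images.
- organiser: fixed square organiser, white case 250 x 250 x 50 mm with flat clear lid; origin under its centre, z up. One hatch in the lid, towards the case's -x side, covered by a sliding shutter. Under the lid a round tray (228 mm diameter) of five equal compartments, 72 degrees apart, turns about the case's centre; four hold tablets or capsules (fixed in place), one is empty
- hatch (a point): centre of the hatch opening (44 x 46 mm along case x, y) in the lid, level with the lid's top; 78 mm from the case's centre along the case's -x; axes as the case
- empty_well (a point): centre of the empty compartment's floor, 78 mm from the tray's centre and 40 mm below the lid's top; turns with the tray. Horizontally it must come to the hatch
- knob (a point): centre of the knob's bar grip, on the tray's axis, 38 mm above the lid: grey bar 60 mm long (point x) x 14 mm wide (point y) x 28 mm high (24 to 52 mm above the lid) on a 28 mm round stem. Its long axis points to the empty compartment, which is on the point's -x side. It turns with the tray
- tray (a joint): angle of tray and knob in the case, rad, anticlockwise from above; 0 or a multiple of 6.283: empty compartment under the hatch. Turns either way without end. A sprung detent pulls it home at each multiple of 1.257 (72 degrees), resisting with at most 0.08 N m; between two positions it falls to the nearer. Starts one or two positions away on either side
- shutter (a joint): opening of the shutter, m: 0 shut, 0.052 fully open at its stop; slides along the case's +y with about 1.5 N friction and stays where left. White plate 55 x 58 mm, top 5 mm above the lid, between two 5 mm high rails; starts shut or a few mm ajar
- tab (a point): middle of the shutter's upright finger tab: 30 mm long (case x), 10 mm thick (case y), from 5 to 23 mm above the lid; this point is 14 mm above the lid and over the plate's centre; moves with the shutter
- brown_bottle: brown glass bottle with black cap, 60 mm diameter, 135 mm tall, standing behind the organiser; loose; origin under its centre
- cream_jar: small white jar standing on the organiser's lid near a far corner, 38 mm diameter, 30 mm tall; loose; origin under its centre
- polish: small glass nail-polish bottle with black cap, 28 mm diameter, 60 mm tall, beside the organiser; loose; origin under its centre
- soap_carton: plain cardboard soap carton lying flat, 58 x 90 x 34 mm, beside the organiser; loose; origin under its centre
- tumbler: white ceramic tumbler, 72 mm diameter, 90 mm tall, behind the organiser; loose; origin under its centre
- hairbrush: flat brush with dark wooden handle, 200 x 42 x 20 mm, lying on the counter, right of the organiser; loose; origin under the middle of its length
- lotion: white lotion bottle, 60 mm diameter, 140 mm tall, left of the organiser; loose; origin under its centre

How it is judged (in metres and radians):
On the way:
1. the empty compartment has clicked home under the hatch, with the shutter still shut (horizontal distance between empty_well and hatch below 0.008 m and value of joint shutter below 0.015 m and velocity of joint tray between -0.1 and 0.1 rad/s), for 0.2 s.
At the end, for the whole second after the job is handed in: the empty compartment rests within 8 mm (about 6 degrees) of the hatch's centre, and the shutter is open by more than 45 of its 52 mm (horizontal distance between empty_well and hatch below 0.008 m and value of joint shutter above 0.045 m and velocity of joint tray between -0.05 and 0.05 rad/s); the robot touches nothing.
It fails at once if the shutter is more than 18 mm open while the empty compartment is not under the hatch (tablets would spill) (value of joint shutter above 0.018 m and horizontal distance between empty_well and hatch above 0.015 m).
It fails at once if one of the other things is shifted by more than 20 mm (distance of any of brown_bottle, cream_jar, polish, soap_carton, tumbler, hairbrush, lotion from where it was at the start of the episode above 0.02 m).
It also fails if it takes over 56 s, if anything falls off the work surface, if the arm or the gripper's body presses on something with over 40 N, if the wrist force passes 120 N, or if a joint passes its speed limit or range.

## Working session

There is one attempt and no reset: what is moved stays moved. The work goes in short steps, each a Python script; the robot and the scene stay as the last script left them, time stands still between calls to the robot, and variables do not carry over. Pictures are saved under pics/ and viewed, at most 10 in all, crops included, and the job is handed in when it is done.

```bash
mkdir -p pics; python3 - <<'E'
from workcell import env
import cv2,numpy as np
ims=[]
for n in("scene","side"):
    f=env.grab_frame(n); cv2.imwrite(f"pics/{n}.png",f["image"]); print(n,f["position"],f["orientation"],f["fx"],f["cx"],f["cy"],f["D"])
    for t in("organiser","hatch","empty_well","knob","tab","shutter","cream_jar","brown_bottle","polish","soap_carton","tumbler","hairbrush","lotion"):
        try: print(t,[(np.round(d["xyz"],3).tolist(),round(d["score"],2)) for d in env.search_frame(f,t)[:2]])
        except Exception as e: print(t,e)
print(env.read_state())
E
```

```text
scene [1.36194481 0.27545685 1.07136891] [ 38.57302092  -0.8484817  110.84727285] 453.2029211052033 251.03008741787215 186.15556526644298 [-0.16770253  0.          0.          0.          0.        ]
organiser [([0.57, 0.106, 0.052], 0.76)]
hatch [([0.566, 0.104, 0.05], 0.95)]
empty_well [([0.561, 0.094, 0.101], 0.64)]
knob [([0.555, 0.087, 0.1], 0.46)]
tab [([0.477, 0.121, 0.053], 0.81), ([0.706, -0.0, 0.056], 0.57)]
shutter [([0.478, 0.12, 0.053], 0.61)]
cream_jar [([0.609, -0.019, 0.078], 0.57)]
brown_bottle [([0.766, 0.086, 0.084], 0.76), ([0.478, 0.118, 0.053], 0.36)]
polish []
soap_carton [([0.477, -0.086, 0.028], 0.7), ([0.616, -0.02, 0.08], 0.18)]
tumbler [([0.705, -0.001, 0.055], 0.58)]
hairbrush [([0.545, -0.438, 0.017], 0.89), ([0.573, 0.103, 0.054], 0.59)]
lotion [([0.492, 0.427, 0.081], 0.84)]
side [0.51025387 0.8774403  0.59172616] [  60.67474618   -0.95334767 -170.42624278] 356.61963688954245 258.06193806968776 193.61897792737904 [-0.07201947  0.          0.          0.          0.        ]
organiser [([0.541, 0.143, 0.049], 0.82)]
hatch [([0.54, 0.146, 0.054], 0.56)]

[... 563 characters left out ...]
 0.75)]
{'clock': 1.4, 'joint_positions': array([-5.77757084e+01,  2.20417097e+01,  4.52611122e-01,  4.52730154e-04,
       -6.84095062e+01, -1.48157746e+01]), 'qvel': array([-0.0525995 ,  0.11466357, -0.00532037,  0.02768386,  0.0676621 ,
        0.08913566]), 'joint_torque': array([ 5.55643837e-04, -3.90462506e+01,  1.87619305e+01,  4.22449797e+00,
        1.54460297e-02, -1.66917539e-05]), 'position': array([ 0.18700042, -0.59635709,  0.22255083]), 'tool_rot': array([-1.79998544e+02, -5.01970546e-05, -1.62591316e+02]), 'force': array([-0.73745211, -0.31623841,  0.30883533]), 'wrist_torque': array([-0.0161505 ,  0.02657384,  0.03297917]), 'finger_force': 0.0, 'opening': 1.0039885434633442}
```

View pics/scene.png

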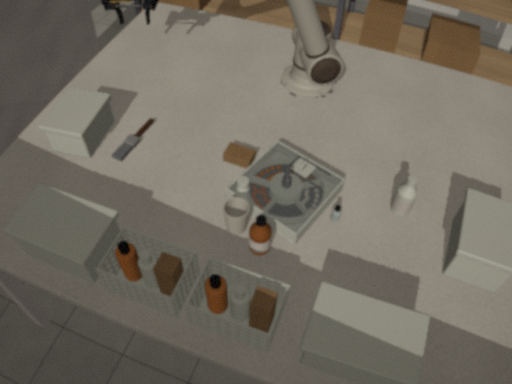

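View pics/side.png

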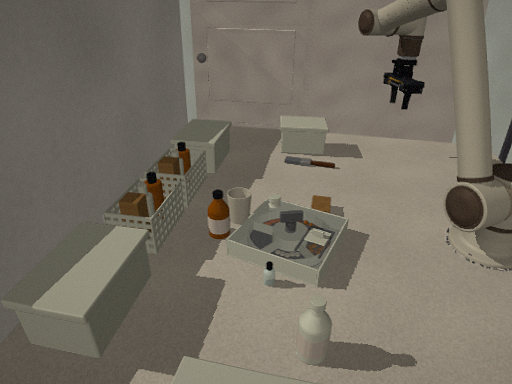

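The scene view shows the organiser centred near (287,190), with the shutter at (303,168), the jar at (243,185) and the knob at (287,182). The side view agrees. Next I'll look from above with the wrist camera.

```bash
python3 - <<'E'
from workcell import env
import cv2,numpy as np
for yaw in (73,-107,163,-17): print(yaw,env.inverse_kinematics([0.5,0.11,0.36],[180,0,yaw]))
env.goto([0.50,0.11,0.36],[180,0,-107])
f=env.grab_frame("wrist"); cv2.imwrite("pics/w1.png",f["image"]); print(f["position"],f["orientation"],f["fx"],f["cx"],f["cy"],f["D"])
for t in("organiser","knob","tab","cream_jar","polish"):
    print(t,[(np.round(d["xyz"],3).tolist(),round(d["score"],2)) for d in env.search_frame(f,t)[:2]])
print(env.read_state()["clock"])
E
```

```text
73 [ 30.59539571   6.93090355  -0.54909211   0.         -82.52000434
 132.40460429]
-107 [ 30.59539571   6.93090355  -0.54909211   0.         -82.52000434
 -47.59539571]
163 [ 3.05953957e+01  6.93090355e+00 -5.49092106e-01 -2.54444375e-14
 -8.25200043e+01 -1.37595396e+02]
-17 [ 3.05953957e+01  6.93090355e+00 -5.49092106e-01  2.54444375e-14
 -8.25200043e+01  4.24046043e+01]
[0.48034999 0.04323293 0.52205065] [-1.45197623e+01 -3.83470845e-02  1.62937197e+02] 283.7870683859064 255.04186975632558 189.56202725884464 [-0.0151868  0.         0.         0.         0.       ]
organiser [([0.541, 0.085, 0.049], 0.63)]
knob [([0.542, 0.088, 0.097], 0.74)]
tab [([0.474, 0.121, 0.052], 0.85)]
cream_jar [([0.598, -0.022, 0.081], 0.89)]
polish [([0.575, 0.24, 0.019], 0.42)]
4.4667
```

View pics/w1.png

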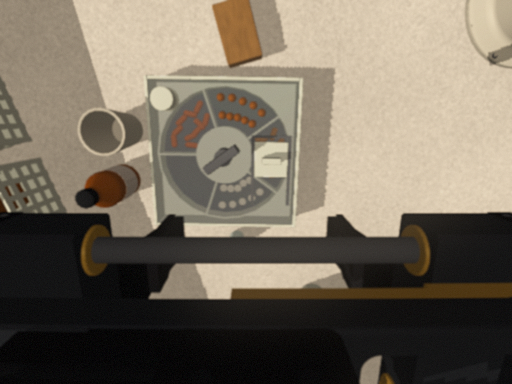

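The wrist view shows the empty compartment at (187,185), lower left of the knob at (224,156). The shutter is on the right at (270,158) and image up is roughly world -y. So the tray is about -144° and needs +144° (anticlockwise). Next I'll measure precisely.

```bash
cat > h.py <<'E'
from workcell import env
import cv2,numpy as np
from scipy.spatial.transform import Rotation as R
def ray(f,uv,z):
    K=np.array([[f["fx"],0,f["cx"]],[0,f["fy"],f["cy"]],[0,0,1]])
    n=cv2.undistortPoints(np.array(uv,float).reshape(-1,1,2),K,np.array(f["D"]))[:,0]
    d=R.from_euler("xyz",f["orientation"],degrees=True).apply(np.c_[n[:,0],-n[:,1],-np.ones(len(n))])
    p=np.array(f["position"]); return (p+d*((z-p[2])/d[:,2])[:,None])[:,:2]
E
python3 - <<'E'
from h import *
f=env.grab_frame("wrist"); im=f["image"]
c=np.array([[147,77],[301,78],[294,224],[158,223]],np.float32)
g=cv2.cvtColor(im,cv2.COLOR_BGR2GRAY)
print("guess corners",ray(f,c,0.05).round(4).tolist())
print("tray/knob stem by eye",ray(f,[[224,155]],0.05),ray(f,[[222,157]],0.102))
for t,z in(("knob",.102),("tab",.073),("organiser",.05)):
    for d in env.trace(f,t)[:1]:
        m=d["mask"].astype(np.uint8); ys,xs=np.nonzero(m)
        q=max(cv2.findContours(m,0,1)[0],key=cv2.contourArea)
        b=cv2.boxPoints(cv2.minAreaRect(q)); print(t,d["score"],m.sum(),b.round(1).tolist()); w=ray(f,b,z)
        print(" ",w.round(4).tolist(),"mean",w.mean(0).round(4),"edges",np.linalg.norm(w-np.roll(w,1,0),axis=1).round(4))
cv2.imwrite("pics/w2.png",cv2.resize(im[66:236,136:312],None,fx=3.5,fy=3.5,interpolation=cv2.INTER_CUBIC)[:600])
E
```

```text
guess corners [[0.6243, -0.0629], [0.3944, 0.0093], [0.4683, 0.2413], [0.6987, 0.1688]]
tray/knob stem by eye [[0.54796624 0.08854213]] [[0.54430532 0.08553229]]
knob 0.64 510 [[201.0, 167.0], [229.5, 138.5], [241.5, 150.5], [213.0, 179.0]]
  [[0.5792, 0.0905], [0.5251, 0.063], [0.5137, 0.0848], [0.5681, 0.1132]] mean [0.5465 0.0879] edges [0.0253 0.0607 0.0246 0.0614]
tab 0.97 1149 [[255.0, 141.0], [288.0, 141.0], [288.0, 176.0], [255.0, 176.0]]
  [[0.4912, 0.0798], [0.4418, 0.0949], [0.4567, 0.1489], [0.5076, 0.1332]] mean [0.4743 0.1142] edges [0.0559 0.0517 0.056  0.0533]
organiser 0.9 21952 [[143.0, 74.0], [302.0, 74.0], [302.0, 226.0], [143.0, 226.0]]
  [[0.6286, -0.0689], [0.3914, 0.0041], [0.4557, 0.2491], [0.7265, 0.1662]] mean [0.5505 0.0876] edges [0.2547 0.2481 0.2533 0.2833]
```

View pics/w2.png

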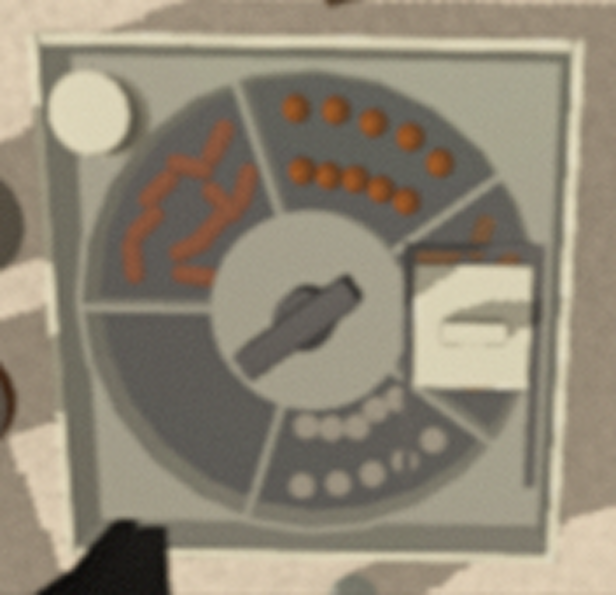

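The crop shows the lid corners at full-image (146.6,76.9), (302.6,78), (293.7,224.6) and (157.4,222.6). The knob bar ends are at (207.4,170.3) and (235.1,148.3), and the tab is at (271,161). I'll refine with these and then grip the knob.

```bash
python3 - <<'E'
from h import *
f=env.grab_frame("wrist")
w=ray(f,[[146.6,76.9],[302.6,78],[293.7,224.6],[157.4,222.6]],.05)
e=np.roll(w,-1,0)-w; print(np.linalg.norm(e,axis=1).round(4),np.degrees(np.arctan2(e[:,1],e[:,0])).round(1))
k=ray(f,[[207.4,170.3],[235.1,148.3]],.102); kd=k[0]-k[1]
ck=k.mean(0); c=(w.mean(0)+ck+[.5465,.0879])/3
yaw=np.degrees(np.arctan2(*((w[0]-w[1])+(w[3]-w[2]))[::-1]))
bar=np.degrees(np.arctan2(kd[1],kd[0])); print(w.mean(0),ck,c,"yaw",yaw,"bar",bar,np.linalg.norm(kd))
print("tab",ray(f,[[271.5,161]],.073), "expected", c+.078*np.array([-np.cos(np.radians(yaw)),-np.sin(np.radians(yaw))]))
np.save("pose.npy",[*c,yaw])
y=yaw-144
print("yaw bar expected",y+180)
env.goto([*c,.2],[180,0,y]); 
f=env.grab_frame("wrist"); cv2.imwrite("pics/w3.png",f["image"])
print([(d["xyz"],d["score"]) for d in env.search_frame(f,"knob")[:1]], env.read_state()["joint_positions"].round(1))
env.gripper_to(.6)
print(env.read_state()["clock"])
E
```

```text
[0.2441 0.2446 0.2421 0.2428] [ 162.5   71.7  -17.9 -107.9]
[0.54633853 0.0894529 ] [0.54670642 0.08880399] [0.54651498 0.08871896] yaw -17.672386772313732 bar 20.930814921394795 0.05355777290234353
tab [[0.47530555 0.11784613]] expected [0.47219597 0.11239773]
yaw bar expected 18.32761322768627
[([0.5452, 0.0897, 0.0996], 0.96)] [ 26.   16.1 -11.6   0.  -62.2 -97.6]
6.525
```

View pics/w3.png

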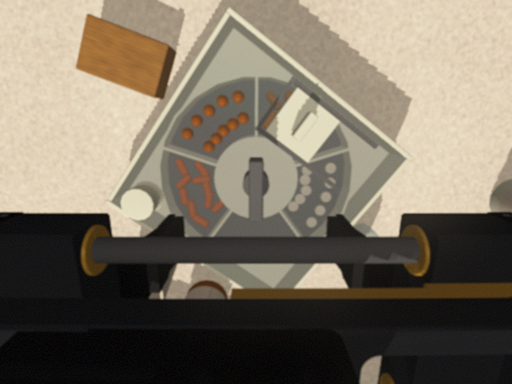

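The bar is upright in the image and centred at column 256, so the gripper is aligned. The tab shows the shutter about 5 mm ajar. I'll descend, grip and turn the knob.

```bash
python3 - <<'E'
from h import *
cx,cy,yaw=np.load("pose.npy"); y=yaw-144
S=lambda:(lambda s:(s["clock"],s["position"].round(4),s["force"].round(1),s["wrist_torque"].round(2),round(s["opening"],3),s["finger_force"]))(env.read_state())
print(env.move_straight([cx,cy,.11],rate=.15))
print(S())
hit=env.move_straight([cx,cy,.071],rate=.06,force_limit=8); print(hit,S())
if not hit:
    env.gripper_to(0.0,grasp_force=15); print(S())
    env.dwell(.2); print(S())
    q=env.read_state()["joint_positions"].copy()
    for i in range(6):
        q[5]+=24; env.set_joints(q); s=env.read_state(); print(S())
        if np.linalg.norm(s["force"])>40: break
E
```

```text
False
(7.275, array([0.5472, 0.0889, 0.1107]), array([-0. ,  0.2,  0.3]), array([-0.02,  0.03,  0.02]), 0.601, 0.0)
False (8.075, array([0.5468, 0.0888, 0.071 ]), array([-0.1, -0.7,  0.1]), array([0.01, 0.06, 0.04]), 0.602, 0.0)
(8.6583, array([0.5465, 0.089 , 0.0712]), array([-0.9,  1.5,  0.9]), array([0.66, 0.34, 0.  ]), 0.304, 15.000145733356476)
(8.8583, array([0.5465, 0.089 , 0.0712]), array([-1.6,  3. ,  1.7]), array([ 0.76,  0.49, -0.07]), 0.302, 15.0003120303154)
(9.3417, array([0.5469, 0.0884, 0.0712]), array([ 1.8, -3. ,  0.6]), array([-0.79, -0.55, -0.05]), 0.299, 14.999902993440628)
(9.825, array([0.5476, 0.088 , 0.0712]), array([ 4.9, -5.7, -2.2]), array([-1.63, -1.19, -0.02]), 0.308, 14.999653995037079)
(10.3083, array([0.5484, 0.0878, 0.0712]), array([ 7. , -6.7, -3.2]), array([-2.1 , -1.87,  0.06]), 0.304, 14.999201595783234)
(10.7917, array([0.5492, 0.088 , 0.0713]), array([ 8.5, -8. , -5.2]), array([-2.24, -2.36, -0.01]), 0.306, 14.99813362956047)
(11.275, array([0.5499, 0.0886, 0.0714]), array([10. , -5.7, -5.4]), array([-1.93, -2.75,  0.04]), 0.304, 14.99666154384613)
(11.7583, array([0.5504, 0.0892, 0.0714]), array([ 9.7, -4. , -6.9]), array([-1.42, -2.8 ,  0.02]), 0.302, 14.995703995227814)
```

The opening of about 26 mm suggests the fingertips hold the 28 mm stem rather than the bar. I'll check whether the tray turned.

```bash
python3 - <<'E'
from h import *
f=env.grab_frame("wrist"); g=env.grab_frame("scene")
a=cv2.resize(g["image"][130:250,220:360],None,fx=4,fy=4,interpolation=2)
b=cv2.resize(f["image"][0:240,100:420],None,fx=.75,fy=.75)
o=np.zeros((600,600,3),np.uint8); o[:480,:560]=a; cv2.imwrite("pics/c1.png",o[:480]); cv2.imwrite("pics/w4.png",f["image"])
E
```

```text
(no output)
```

View pics/w4.png

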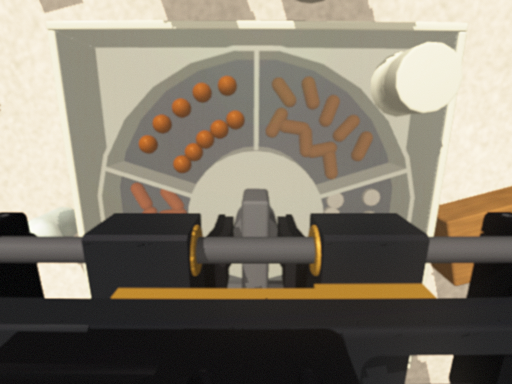

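The tray has turned with the gripper: the empty sector is now at the bottom of the image, opposite the camera and on the hatch side, and the jar is still in place at (425,80). I'll release, lift and verify.

```bash
python3 - <<'E'
from h import *
cx,cy,yaw=np.load("pose.npy")
env.gripper_to(.6); env.dwell(.4)
p=env.read_state()["position"]; env.move_straight([p[0],p[1],.2],rate=.2)
env.gripper_to(0)
a=np.radians(yaw); X=np.array([np.cos(a),np.sin(a)]); Y=np.array([-np.sin(a),np.cos(a)]); c=np.array([cx,cy])
q=c-.078*X-.030*Y
# view from off to the side: camera is ~70mm from the tcp
env.goto([*(c+.02*X),.36],[180,0,yaw-90])
f=env.grab_frame("wrist"); cv2.imwrite("pics/w5.png",f["image"])
for t in("tab","knob","cream_jar"): print(t,[(np.round(d["xyz"],3).tolist(),round(d["score"],2)) for d in env.search_frame(f,t)[:1]])
print(env.read_state()["clock"],env.read_state()["joint_positions"].round(0))
E
```

```text
tab [([0.476, 0.116, 0.053], 0.89)]
knob [([0.543, 0.085, 0.1], 0.91)]
cream_jar [([0.602, -0.022, 0.077], 0.6)]
16.475 [ 25.  13.   7.  -0. -84. -42.]
```

View pics/w5.png

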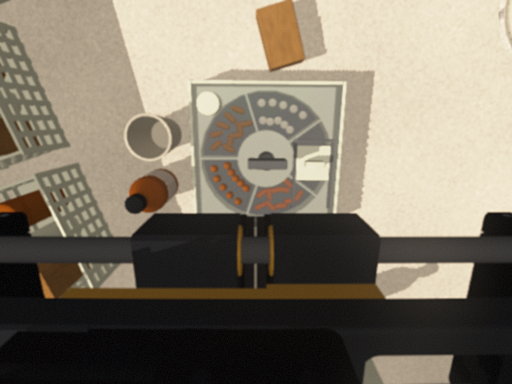

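The knob bar lies horizontal at (267,163), pointing to the shutter at (313,162). The four filled compartments are all visible, so the empty one is under the hatch. Next I'll push the tab open from its -y side.

```bash
python3 - <<'E'
from h import *
cx,cy,yaw=np.load("pose.npy")
a=np.radians(yaw); X=np.array([np.cos(a),np.sin(a)]); Y=np.array([-np.sin(a),np.cos(a)]); c=np.array([cx,cy])
S=lambda:(lambda s:(s["clock"],((s["position"][:2]-c)@X).round(4),((s["position"][:2]-c)@Y).round(4),s["position"][2].round(4),s["force"].round(1)))(env.read_state())
h=c-.080*X
env.goto([*(h-.032*Y),.16],[180,0,yaw]); print(S())
if env.move_straight([*(h-.032*Y),.063],rate=.08,force_limit=6): print("HIT",S()); raise SystemExit
print(S())
print(env.move_straight([*(h+.06*Y),.063],rate=.04,force_limit=12),S())
E
```

```text
(17.8, np.float64(-0.0793), np.float64(-0.0315), np.float64(0.1606), array([ 0.2, -0.3,  0. ]))
(19.1583, np.float64(-0.0797), np.float64(-0.0317), np.float64(0.0635), array([0.4, 0.5, 0.5]))
True (20.8083, np.float64(-0.0806), np.float64(0.0399), np.float64(0.0625), array([-1. , -0.1, -0.8]))
```

```bash
python3 - <<'E'
from h import *
cx,cy,yaw=np.load("pose.npy")
a=np.radians(yaw); X=np.array([np.cos(a),np.sin(a)]); Y=np.array([-np.sin(a),np.cos(a)]); c=np.array([cx,cy])
p=env.read_state()["position"]
env.move_straight([*(p[:2]-.012*Y),.063],rate=.1); 
p=env.read_state()["position"]; env.move_straight([p[0],p[1],.2],rate=.2)
env.goto([*(c+.02*X+.05*Y),.36],[180,0,yaw-90])
f=env.grab_frame("wrist"); cv2.imwrite("pics/w6.png",cv2.resize(f["image"][:260,150:400],None,fx=2.3,fy=2.3))
for t in("tab","knob","cream_jar"):
    d=env.search_frame(f,t)[:1]
    for e in d: print(t,np.round(e["xyz"],3),round(e["score"],2),((e["xyz"][:2]-c)@X).round(4),((e["xyz"][:2]-c)@Y).round(4))
print(env.read_state()["clock"])
E
```

```text
tab [0.491 0.165 0.054] 0.62 -0.0755 0.0556
knob [0.481 0.103 0.008] 0.86 -0.0663 -0.0064
cream_jar [ 0.604 -0.02   0.079] 0.91 0.0875 -0.0866
23.4167
```

View pics/w6.png

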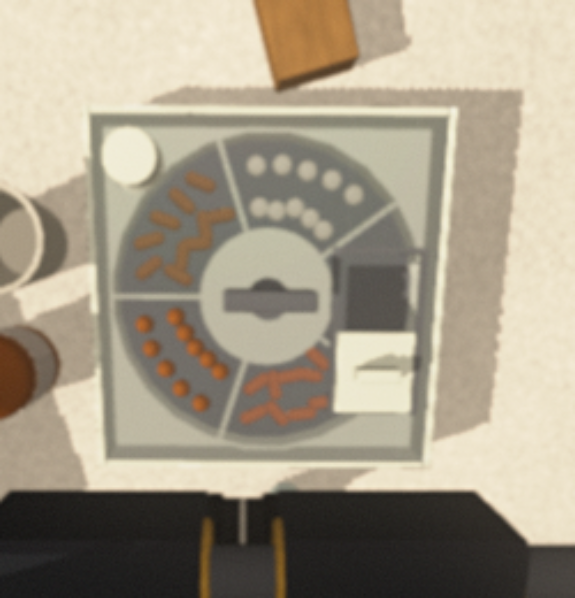

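The crop shows the hatch uncovered with a dark empty well at (378,297) beneath it. The shutter sits at its stop at (375,372), about 51 mm from where it started. The jar and the other things in this view look undisturbed.

```bash
python3 -c "
from workcell import env
print(env.close_job())"
```

```text
the job is handed in; nothing more can be done
None
```

I turned the empty compartment home under the hatch with the shutter still nearly shut, about 5 mm ajar as found. I then slid the shutter to its stop (about 51 mm) and handed the job in after about 23 s; no verdict came back, but the last picture showed the empty well under the open hatch and the jar in place.

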